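# Plug the mist riser onto its stub until the button snaps

## Task

Pick the mist riser off the wooden block, let it swing in the grip until it hangs upright with its open end down, and slide it onto the upright stub of the water stand, down onto the collar. Turn it on the stub until the spring button pops out through the hole in the tube, then let go and leave the riser locked and upright. Leave everything else on the bench where it is.

Things in the scene. Friction and masses are not known exactly. Their poses are not given: they have to be found in the camera images.
- riser_grip (a point): Loose mist riser: aluminium tube, 36 mm outside, 30 mm inside, a black 36 x 36 x 34 mm head with brass nozzle on its closed end; 153 mm long, 0.19 to 0.31 kg, mostly tube. Two steel domes (radius 8 mm) on opposite sides of the head, 46 mm from tip to tip. This point: midway between the domes, 125 mm from the open end. Axes: z open end to nozzle, y dome to dome, x out of the side with the hole.
- riser_mouth (a point): Centre of the riser's open end, same axes. The bore is 108 mm deep. Pinched on its domes the riser pivots about them: it droops under a strong grip, swings down to within a few degrees of upright, open end below, under a light one (about 8 N), and slips out under less than about 4 N.
- riser_hole (a point): Centre of the only hole in the tube wall, on the outside, 35 mm from the open end, on the +x side: 8 mm wide, 11 mm along the tube. It faces up at the start.
- rest: Fixed wooden block under the riser, 110 mm (x) x 120 mm (y), 40 mm high; origin under its centre. The riser starts lying on it roughly along x, with the head overhanging its near (-x) edge.
- stand: Fixed water stand: 130 (x) x 90 (y) x 12 mm base plate, an aluminium block and a steel collar 42 mm across whose top is 42 mm above the bench, and an upright steel stub on it: 28 mm diameter, 60 mm tall, its top 16 mm tapered to 13 mm across. Origin under its centre, z up, x forward.
- seat (a point): Centre of the collar's top face at the stub's foot, where the riser's open end rests when fully home; axes of the stand.
- stub_tip (a point): Centre of the stub's top end, 60 mm above seat. The stub, with its button, is set in the stand turned from the stand's x by anything up to 0.9 rad either way; this is not measured: with the riser down on the collar turn it until the button snaps out (within about 0.1 rad of true). It then resists turning further (0.3 N m and more; over 1 N m forces it past).
- button (a joint): Oiled spring button on the stub's side, 35 mm above the collar, 6.6 mm wide, 8 mm tall, sticking out 5.2 mm; sloped on top so that the tube's edge pushes it in going down (10 to 25 N), square below and at the sides. 0 = fully out, 0.0058 m = fully in; held in by the tube's wall it reads 0.0025 to 0.005. It faces, very roughly, along the stand's x.
- mushroom_a_mid (a point): Bystander: a loose brown mushroom, 68 mm wide, 54 mm tall, half-way up.
- mushroom_b_mid (a point): Bystander: a larger loose mushroom, 82 mm wide, 65 mm tall, half-way up.
- sleeve_mid (a point): Bystander: a short plain aluminium sleeve without head or hole, 36 mm diameter, 60 mm long, standing; half-way up.
- spray_mid (a point): Bystander: a white plastic bottle, 72 mm diameter, 170 mm tall; half-way up.
- brush_grip (a point): Bystander: a hand brush lying on the bench; the middle of its handle.
There are look-alikes about, which are no part of the job. Of the things that look like the part that bears riser_grip, the smaller one is meant. Several things have the shape of the stand; the one meant has the colours described above.

How it is judged (in metres and radians):
On the way:
1. the riser hangs upright in the grip, its open end clear above the stub's height (angle between riser_grip's own z axis and vertical below 0.3 rad and height (world z) of riser_mouth above 0.09 m), for 0.1 s.
At the end, for the whole second after the job is handed in: The riser stands upright (within 0.08 rad) on the stub, its open end centred on the collar and down on it within 4 mm, the button out through the hole (pressed in by less than 1 mm), at rest (horizontal distance between riser_mouth and seat below 0.004 m and z of riser_mouth in the frame of seat between -0.004 and 0.004 m and angle between riser_grip's own z axis and vertical below 0.08 rad and value of joint button below 0.001 m and linear speed of riser below 0.02 m/s); the robot touches nothing.
It fails at once if a bystander is pushed more than 30 mm from its place (distance of any of mushroom_a_mid, mushroom_b_mid, sleeve_mid, spray_mid, brush_grip from where it was at the start of the episode above 0.03 m).
It also fails if it takes over 72 s, if anything falls off the work surface, if the arm or the gripper's body presses on something with over 40 N, if the wrist force passes 120 N, or if a joint passes its speed limit or range.

## Robot

A 6-joint arm with a two-finger parallel gripper is mounted at the origin on the work surface. World frame = base frame: x ahead of the robot, y to its left, z up, the work surface at z = 0. Lengths are in mm, angles in degrees, forces in N, time in s.
With the tool pointing down it reaches from about 275 to 1000 mm from the base axis. Payload 8.4 kg.
Tool frame: the origin (TCP) lies at the very end of the fingers, on their centre line; the grasp point (between the pads) lies 19 mm behind it (robot.grip_depth is the distance from the TCP to the grasp point, in mm); z points along the fingers, y is the line along which they close (so a half turn about z gives the same grasp; the last joint's range is limited). The gripper opens to 85 mm and grips with 20 to 120 N. Pads are 22 mm wide; open, the fingers measure 114 mm over their backs; the gripper's body (76 mm by 85 mm) begins 54 mm behind the grasp point. The pads swing forward as they close: fully open they stand 13 mm farther back than shut.
Start: joints at [73.488, 20.225, 93.587, -0, 66.188, -0.138], TCP at [176.202, 599.651, 231.281] pointing down, gripper open.
Joint ranges: [-150.9, 150.9], [-52.94, 120.26], [3.33, 152.33], [-74.26, 254.26], [0, 154.13], [-172.89, 172.89]. Speed limits (degrees/s): [127.2, 127.2, 159.86, 180, 180, 180].

## Interface

Orientations are given as a 3x3 rotation matrix whose columns are the frame's x, y, z axes.
In Python, from rig import robot, viewer gives the robot as it stands.
- The arm moves only by the tool move_arm, never from a script. Its argument "commands" is text: rows parted by semicolons, each of 6 numbers parted by spaces: the shift along the tool's x, y, z in m, then the turn, a rotation vector about the tool's x, y, z in rad. A call has 1 to 12 rows; each row shifts and turns the commanded pose from where the row before left it, along the tool's axes as they then stand; what a row does not reach is not made up. A row lasts 1/10 s, in which the tool goes at most 50 mm and 8.59 degrees, less where a joint would pass 70% of its speed; a pose out of reach is approached as far as the arm can. A call with a gripper value outside its range is refused whole. "gripper" is the finger opening in m, from 0 to 0.0854, set as the call begins (left out, the last holds). The fingers move at their own pace and stop on an object; "newtons" is the grip in N (left out, the last holds). Time passes only in rows, so rows that do not move let the fingers close. It gives the time, the measured TCP pose, the force, the opening and the grip force at its end, in the units of the state.
- robot.observe(): the state, without advancing time (a new reading comes with each control period).
- viewer.grab_frame(name): name is "scene" or "top"; returns the picture (400x640x3 uint8, red, green, blue); there is no depth.
- viewer.camera_info(name): a dict with "camera_matrix" (3x3 intrinsics, pixels), "k1" (the pictures are not rectified: a ray, as slopes to the right and down, at radius r is drawn at 1 + k1 r^2 times it, then the intrinsics apply), "camera_from_world" (4x4, takes a point from world to camera coordinates). Camera axes: x right, y up, looking along -z (the intrinsics and any distortion apply to the point x, -y, -z); pixel columns grow to the right and rows downward; lengths in mm; the calibration is good to about 2 mm. A picture is of the moment at which its call begins. camera_info takes no time and is no camera call.
- robot.job_done(): hands the job in; it is judged then, once.
The state is a dict: "t": time; "qpos": joint angles; "joint_velocities": joint speeds; "effort": joint torques, N m; "position": TCP position; "orientation": TCP orientation; "ft_force": force on the tool from outside, world axes, zero at the start; "wrist_torque": the same for the moment, N m; "width": opening from 0.0 (shut) to 1.0 (fully open); "grip_force": force on a finger pad.
Only numpy, scipy, OpenCV 4.12 (cv2) and the standard library are available. Lean on these libraries where they do the work, as an engineer would, in place of code of your own. Each camera call takes 0.05 s, during which the arm holds its last target. There are 200 camera calls.

## Working session

There is one attempt and no reset: what is moved stays moved. The work goes in short steps, Python scripts to look and compute and a tool call to move; the robot and the scene stay as the last step left them, time stands still between calls to the robot, and variables do not carry over. Pictures are saved under pics/ and viewed, at most 10 in all, crops included, and the job is handed in when it is done.

Besides the shell and the picture viewer there is one more tool, called after "Request:" by a JSON object that holds its "method" and its "body". move_arm: Moves the arm, as the interface text tells. Its arguments: {"type":"object","properties":{"commands":{"type":"string"},"gripper":{"type":"number"},"newtons":{"type":"number"}},"required":["commands"]}

```bash
mkdir -p pics; cat > h.py <<'E'
import numpy as np, cv2
from rig import robot, viewer
def ray(cam,u,v):
    c=viewer.camera_info(cam);K=np.array(c["camera_matrix"]);T=np.array(c["camera_from_world"])
    d=np.array([(u-K[0,2])/K[0,0],(v-K[1,2])/K[1,1]]);s=d.copy()
    for _ in range(20): s=d/(1+c["k1"]*(s@s))
    R=T[:3,:3];o=-R.T@T[:3,3];return o,R.T@np.array([s[0],-s[1],-1.])
def onz(cam,u,v,z):
    o,d=ray(cam,u,v);return o+d*(z-o[2])/d[2]
def two(a,b):
    o1,d1=ray("scene",*a);o2,d2=ray("top",*b)
    t=np.linalg.lstsq(np.c_[d1,-d2],o2-o1,rcond=None)[0]
    p,q=o1+t[0]*d1,o2+t[1]*d2;return (p+q)/2,np.linalg.norm(p-q)
def proj(cam,p):
    c=viewer.camera_info(cam);K=np.array(c["camera_matrix"]);T=np.array(c["camera_from_world"])
    x=T[:3,:3]@np.array(p)+T[:3,3];s=np.array([x[0],-x[1]])/-x[2];s=s*(1+c["k1"]*(s@s));return K[:2,:2]@s+K[:2,2]
def save(cam,n):
    f=viewer.grab_frame(cam);cv2.imwrite(f"pics/{n}.png",f[:,:,::-1]);return f
E
python3 - <<'E'
from h import *
save("scene","s0");save("top","t0")
for c in("scene","top"):
  i=viewer.camera_info(c);T=np.array(i["camera_from_world"]);print(i["camera_matrix"],i["k1"],-T[:3,:3].T@T[:3,3],T[:3,:3].round(2))
print(robot.observe())
E
```

```text
[[489.46867501   0.         321.36008451]
 [  0.         489.46867501 201.94517072]
 [  0.           0.           1.        ]] 0.03324329095901572 [1305.89153178 -654.95716419  699.91041675] [[ 0.63  0.78  0.02]
 [-0.41  0.31  0.86]
 [ 0.66 -0.55  0.51]]
[[493.11413354   0.         322.98298343]
 [  0.         493.11413354 190.22562878]
 [  0.           0.           1.        ]] -0.13846737141358512 [ 311.82578784  -13.66098708 1444.42507682] [[ 0.02 -1.    0.01]
 [ 0.99  0.02  0.15]
 [-0.15  0.01  0.99]]
{'t': 0.1, 'qpos': array([ 7.34893501e+01,  2.02605920e+01,  9.36237759e+01,  5.80437383e-04,
        6.61874069e+01, -1.36937505e-01]), 'joint_velocities': array([-0.10001212,  0.02310545, -0.11493952, -0.08666685, -0.03676743,
        0.01037463]), 'effort': array([ 3.65737988e-04, -6.06362128e+01, -3.42821503e+01,  1.49622388e-04,
        4.00917386e-03, -3.90085779e-05]), 'position': array([176.06112506, 599.25622347, 230.62190521]), 'orientation': array([[-9.59442257e-01,  2.81904990e-01, -3.64896955e-04],
       [ 2.81905226e-01,  9.59441508e-01, -1.19841910e-03],
       [ 1.22569598e-05, -1.25268029e-03, -9.99999215e-01]]), 'ft_force': array([-0.523393  , -0.76916813,  0.11539228]), 'wrist_torque': array([ 0.00790194,  0.06563837, -0.0038218 ]), 'grip_force': 0.0, 'width': 1.0028429297737973}
```

View pics/s0.png

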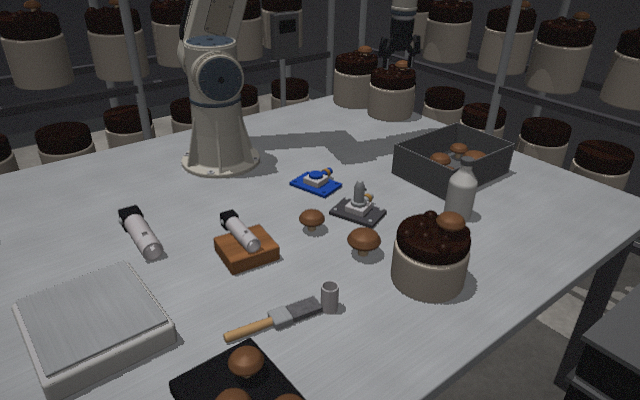

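View pics/t0.png

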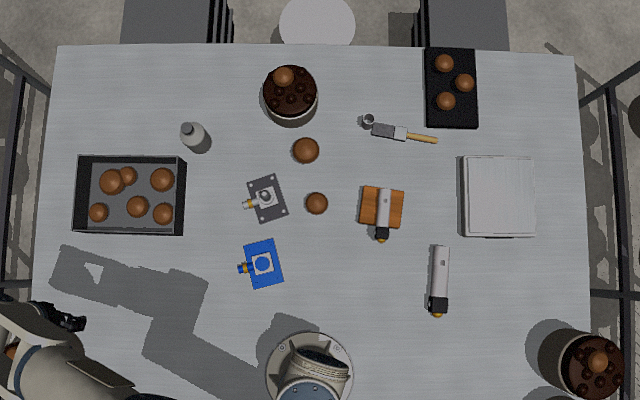

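The scene shows two tubes: one on the wooden block (top ~(382,215)) and a larger one on the bench (top ~(438,280)). The riser meant is the smaller one, on the block. There are two stands: grey with a steel stub (top ~(265,198)) and blue (~(262,263)). The grey one fits the colours described. I'll confirm this in a crop.

```bash
python3 - <<'E'
from h import *
t=cv2.imread("pics/t0.png");s=cv2.imread("pics/s0.png")
a=cv2.resize(t[165:255,235:415],None,fx=4.4,fy=4.4,interpolation=cv2.INTER_CUBIC)
b=np.hstack([cv2.resize(s[200:275,205:285],(400,188*2),interpolation=cv2.INTER_CUBIC)[:200*1+176],cv2.resize(s[165:240,310:390],(392,376),interpolation=cv2.INTER_CUBIC)])
cv2.imwrite("pics/c0.png",np.vstack([a,cv2.resize(b,(a.shape[1],204))]))
E
```

```text
(no output)
```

View pics/c0.png

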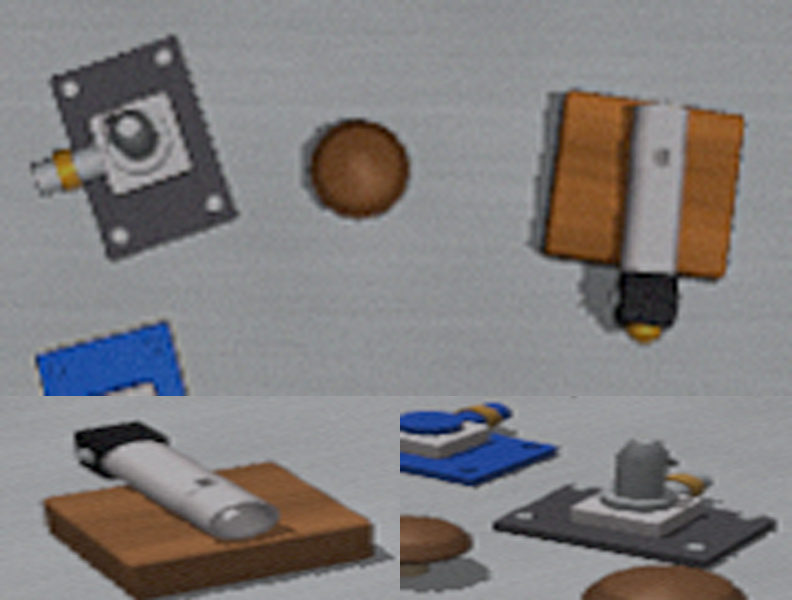

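The crop confirms both. The riser on the block has its hole at crop (661,157), open end at (662,104), black head at (649,275..322) and a dome visible. The grey stand has its collar at ~(138,142), a steel stub, and plate corners (50,77),(175,35),(238,215),(112,260).

```bash
python3 - <<'E'
from h import *
C=lambda x,y:(235+x/4.4-.4,165+y/4.4-.4)
P=lambda n,x,y,z:print(n,onz("top",*C(x,y),z).round(1))
P("open",662,105,58);P("hole",661,157,76);P("headnear",650,274,76);P("headfar",647,322,74);P("tubeL at head",624,270,58);P("tubeR",678,275,58)
pl=[onz("top",*C(*c),12) for c in((50,77),(175,35),(238,215),(112,260))]
print(np.round(pl,1),np.mean(pl,0),[np.linalg.norm(pl[i]-pl[i-1]).round(1) for i in range(4)])
d=pl[0]+pl[1]-pl[2]-pl[3];print("yaw",np.degrees(np.arctan2(d[1],d[0])))
P("collar",138,143,42);P("tip",126,122,102);print(two((359.2,181.5),C(126,122)))
bl=[onz("top",*C(*c),40) for c in((566,90),(743,115),(724,278),(545,252))];print("block",np.mean(bl,0),[np.linalg.norm(bl[i]-bl[i-1]).round(1) for i in range(4)])
P("mush",360,168,40)
for n,u,v,z in(("mushb",305,150,50),("spray",187,128,170),("blue",262,263,50)):print(n,onz("top",u,v,z).round())
E
```

```text
open [ 531.6 -207.5   58. ]
hole [ 495.1 -204.2   76. ]
headnear [ 420.2 -197.2   76. ]
headfar [ 389.9 -195.6   74. ]
tubeL at head [ 424.  -182.8   58. ]
tubeR [ 421.3 -217.7   58. ]
[[550.2 196.8  12. ]
 [580.4 113.7  12. ]
 [459.8  68.2  12. ]
 [428.3 150.8  12. ]] [504.6762101  132.38332535  12.        ] [np.float64(130.3), np.float64(88.3), np.float64(128.9), np.float64(88.5)]
yaw 20.679282361580125
collar [502.6 133.   42. ]
tip [507.6 134.7 102. ]
(array([506.61852363, 133.35049668,  99.75209608]), np.float64(4.054913652542394))
block [ 482.39752863 -198.54206339   40.        ] [np.float64(107.8), np.float64(118.0), np.float64(108.5), np.float64(118.1)]
mush [489.2 -12.2  40. ]
mushb [641.  24.  50.]
spray [669. 340. 170.]
blue [315. 137.  50.]
```

Request:
{"method": "move_arm", "body": {"commands": "-0.0222 -0.035 0 0 0 0;-0.0222 -0.035 0 0 0 0;-0.0222 -0.035 0 0 0 0;-0.0222 -0.035 0 0 0 0;-0.0222 -0.035 0 0 0 0;-0.0222 -0.035 0 0 0 0;-0.0222 -0.035 0 0 0 0;-0.0222 -0.035 0 0 0 0;-0.0222 -0.035 0 0 0 0;-0.0222 -0.035 0 0 0 0;-0.0222 -0.035 0 0 0 0;-0.0222 -0.035 0 0 0 0", "gripper": 0.085}}

```text
t: 1.3
position: [313.3, 120.0, 231.3]
orientation: [[-0.96, 0.281, 0.0], [0.281, 0.96, 0.0], [-0.0, 0.0, -1.0]]
ft_force: [1.1, 0.6, 0.2]
width: 0.994
grip_force: 0.0
```

Request:
{"method": "move_arm", "body": {"commands": "-0.0222 -0.035 0 0 0 0;-0.0222 -0.035 0 0 0 0;-0.0222 -0.035 0 0 0 0;-0.0222 -0.035 0 0 0 0;-0.0222 -0.035 0 0 0 0;-0.0222 -0.035 0 0 0 0;-0.0222 -0.035 0 0 0 0;-0.0222 -0.035 0 0 0 0;0 0 0 0 0 0.1467;0 0 0 0 0 0.1467;0 0 0 0 0 0.1467;0 0 0 0 0 0.1467"}}

```text
t: 2.5
position: [404.5, -197.2, 231.0]
orientation: [[-0.638, 0.77, -0.001], [0.77, 0.638, 0.0], [0.001, -0.0, -1.0]]
ft_force: [-0.4, -0.3, 1.1]
width: 0.993
grip_force: 0.0
```

Request:
{"method": "move_arm", "body": {"commands": "0 0 0 0 0 0.1467;0 0 0 0 0 0.1467;0 0 0 0 0 0.1467;0 0 0 0 0 0.1467;0 0 0 0 0 0.1467;0 0 0 0 0 0.1467;0 0 0 0 0 0.1467;0 0 0 0 0 0.1467;0 0 0 0 0 0.1467;0 0 0 0 0 0.1467;0 0 0 0 0 0.1467;0 0 0 0 0 0.1467"}}

```text
t: 3.7
position: [404.6, -197.0, 231.0]
orientation: [[0.876, 0.482, -0.001], [0.482, -0.876, 0.0], [-0.0, -0.0, -1.0]]
ft_force: [-0.7, 0.1, -0.8]
width: 1.0
grip_force: 0.0
```

Request:
{"method": "move_arm", "body": {"commands": "0 0 0 0 0 0.1467;0 0 0 0 0 0.1467;0 0 0 0 0 0.1467;0 0 0 0 0 0.1467;0 0 0 0 0 0;0 0 0 0 0 0"}}

```text
t: 4.3
position: [404.7, -197.1, 231.2]
orientation: [[0.997, -0.074, -0.0], [-0.074, -0.997, 0.0], [-0.0, -0.0, -1.0]]
ft_force: [-0.5, 0.5, 0.6]
width: 0.994
grip_force: 0.0
```

Request:
{"method": "move_arm", "body": {"commands": "0 0 0.024 0 0 0;0 0 0.024 0 0 0;0 0 0.024 0 0 0;0 0 0.024 0 0 0;0 0 0.024 0 0 0;0 0 0.024 0 0 0;0 0 0.02 0 0 0;0 0 0.016 0 0 0;0 0 0 0 0 0;0 0 0 0 0 0"}}

```text
t: 5.3
position: [404.8, -197.1, 51.4]
orientation: [[0.997, -0.076, -0.001], [-0.076, -0.997, 0.0], [-0.001, -0.0, -1.0]]
ft_force: [-0.1, 0.3, -0.3]
width: 0.99
grip_force: 0.0
```

```bash
python3 - <<'E'
from h import *
print(robot.grip_depth)
f=save("scene","s1");g=save("top","t1")
a=cv2.resize(f[190:280,195:295],(400,360),interpolation=cv2.INTER_CUBIC);b=cv2.resize(g[170:260,330:430],(400,360),interpolation=cv2.INTER_CUBIC)
cv2.imwrite("pics/c1.png",np.hstack([a,b])[:,:,::-1])
E
```

```text
18.700000000000003
```

View pics/c1.png

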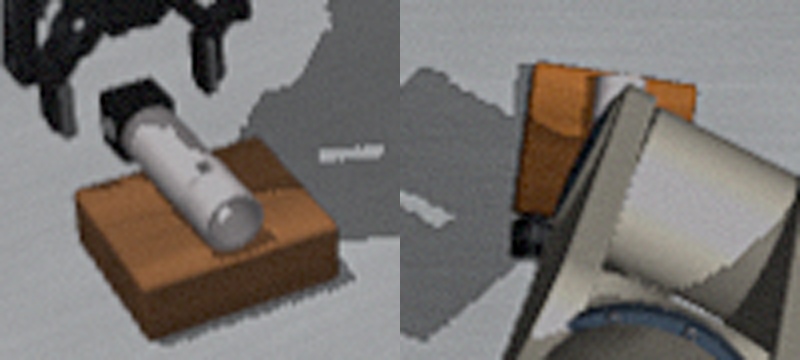

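The left view shows the open fingers straddling the black head, at about (60,110) and (210,70). Next I go lower and close.

Request:
{"method": "move_arm", "body": {"commands": "0 0 0.007 0 0 0;0 0 0.007 0 0 0;0 0 0 0 0 0"}}

```text
t: 5.7
position: [404.4, -196.9, 36.6]
orientation: [[0.997, -0.078, -0.001], [-0.078, -0.997, 0.0], [-0.001, -0.0, -1.0]]
ft_force: [-0.4, -0.5, 0.6]
width: 0.995
grip_force: 0.0
```

Request:
{"method": "move_arm", "body": {"commands": "0 0 0 0 0 0;0 0 0 0 0 0;0 0 0 0 0 0;0 0 0 0 0 0;0 0 0 0 0 0;0 0 0 0 0 0;0 0 0 0 0 0;0 0 0 0 0 0", "gripper": 0.03, "newtons": 40}}

```text
t: 6.5
position: [404.8, -197.1, 37.4]
orientation: [[0.997, -0.078, -0.0], [-0.078, -0.997, 0.0], [-0.0, 0.0, -1.0]]
ft_force: [-1.4, 0.7, 5.1]
width: 0.504
grip_force: 39.9
```

Request:
{"method": "move_arm", "body": {"commands": "0 0 -0.01 0 0 0;0 0 -0.015 0 0 0;0 0 -0.02 0 0 0;0 0 -0.02 0 0 0;0 0 -0.02 0 0 0;0 0 -0.02 0 0 0;0 0 -0.02 0 0 0;0 0 -0.02 0 0 0;0 0 -0.02 0 0 0;0 0 -0.02 0 0 0;0 0 -0.02 0 0 0;0 0 0 0 0 0"}}

```text
t: 7.7
position: [405.9, -197.7, 244.8]
orientation: [[0.997, -0.078, 0.004], [-0.078, -0.997, -0.002], [0.004, 0.002, -1.0]]
ft_force: [0.3, 0.2, -1.9]
width: 0.506
grip_force: 41.1
```

Request:
{"method": "move_arm", "body": {"commands": "0 0 -0.01 0 0 0;0 0 0 0 0 0;0 0 0 0 0 0;0 0 0 0 0 0;0 0 0 0 0 0", "newtons": 20}}

```text
t: 8.2
position: [404.5, -197.0, 251.7]
orientation: [[0.997, -0.078, -0.001], [-0.078, -0.997, 0.001], [-0.001, -0.0, -1.0]]
ft_force: [0.2, -0.1, -2.3]
width: 0.502
grip_force: 41.1
```

```bash
python3 - <<'E'
from h import *
f=save("scene","s2");cv2.imwrite("pics/c2.png",cv2.resize(f[120:290,150:330],None,fx=3,fy=3)[:,:,::-1])
E
```

```text
(no output)
```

View pics/c2.png

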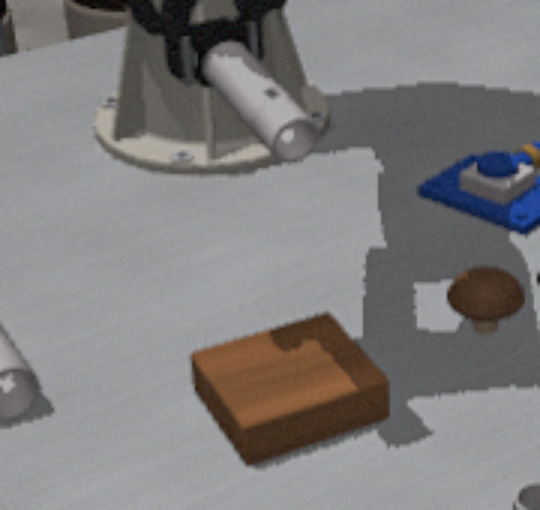

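The crop shows the riser held by its head in the gripper, drooping slightly, with its open end at about (293,140). The grip still reads 41 N, so I'll loosen it via the opening.

Request:
{"method": "move_arm", "body": {"commands": "0 0 0 0 0 0;0 0 0 0 0 0;0 0 0 0 0 0", "gripper": 0.035, "newtons": 20}}

```text
t: 8.55
position: [404.8, -197.2, 252.3]
orientation: [[0.997, -0.078, -0.0], [-0.078, -0.997, -0.0], [-0.0, 0.0, -1.0]]
ft_force: [0.2, -0.4, -1.3]
width: 0.506
grip_force: 41.1
```

Request:
{"method": "move_arm", "body": {"commands": "0 0 0 0 0 0;0 0 0 0 0 0", "gripper": 0.0415, "newtons": 20}}

```text
t: 8.75
position: [404.9, -197.2, 252.3]
orientation: [[0.997, -0.078, 0.0], [-0.078, -0.997, -0.0], [0.0, 0.0, -1.0]]
ft_force: [0.3, 0.2, -2.8]
width: 0.502
grip_force: 41.1
```

Request:
{"method": "move_arm", "body": {"commands": "0 0 0 0 0 0;0 0 0 0 0 0", "gripper": 0.0425}}

```text
t: 8.95
position: [404.9, -197.1, 252.3]
orientation: [[0.997, -0.078, 0.0], [-0.078, -0.997, -0.0], [0.0, 0.0, -1.0]]
ft_force: [-0.1, -0.4, -3.0]
width: 0.507
grip_force: 41.1
```

Request:
{"method": "move_arm", "body": {"commands": "0 0 0 0 0 0;0 0 0 0 0 0", "gripper": 0.043}}

```text
t: 9.15
position: [404.8, -197.1, 252.3]
orientation: [[0.997, -0.078, -0.0], [-0.078, -0.997, 0.0], [-0.0, -0.0, -1.0]]
ft_force: [0.3, 0.1, -3.5]
width: 0.507
grip_force: 40.1
```

Request:
{"method": "move_arm", "body": {"commands": "0 0 0 0 0 0;0 0 0 0 0 0", "gripper": 0.0432}}

```text
t: 9.35
position: [404.8, -197.1, 252.3]
orientation: [[0.997, -0.078, -0.0], [-0.078, -0.997, -0.0], [-0.0, 0.0, -1.0]]
ft_force: [-0.7, -0.8, -1.2]
width: 0.509
grip_force: 35.8
```

Request:
{"method": "move_arm", "body": {"commands": "0 0 0 0 0 0;0 0 0 0 0 0", "gripper": 0.0436}}

```text
t: 9.55
position: [404.9, -197.2, 252.3]
orientation: [[0.997, -0.078, 0.0], [-0.078, -0.997, -0.0], [0.0, 0.0, -1.0]]
ft_force: [-0.5, -0.5, -2.5]
width: 0.512
grip_force: 27.6
```

Request:
{"method": "move_arm", "body": {"commands": "0 0 0 0 0 0;0 0 0 0 0 0", "gripper": 0.0439}}

```text
t: 9.75
position: [404.9, -197.1, 252.3]
orientation: [[0.997, -0.078, 0.0], [-0.078, -0.997, -0.0], [0.0, -0.0, -1.0]]
ft_force: [-0.0, -0.2, -3.0]
width: 0.518
grip_force: 21.8
```

20 N per mm: 0.0446 should give about 8 N.

Request:
{"method": "move_arm", "body": {"commands": "0 0 0 0 0 0;0 0 0 0 0 0", "gripper": 0.0443}}

```text
t: 9.95
position: [404.7, -197.1, 252.2]
orientation: [[0.997, -0.078, -0.0], [-0.078, -0.997, 0.0], [-0.0, -0.0, -1.0]]
ft_force: [0.8, 0.3, -2.1]
width: 0.517
grip_force: 15.1
```

Request:
{"method": "move_arm", "body": {"commands": "0 0 0 0 0 0;0 0 0 0 0 0;0 0 0 0 0 0;0 0 0 0 0 0;0 0 0 0 0 0;0 0 0 0 0 0", "gripper": 0.0445}}

```text
t: 10.55
position: [404.9, -197.1, 252.3]
orientation: [[0.997, -0.078, 0.0], [-0.078, -0.997, -0.0], [0.0, -0.0, -1.0]]
ft_force: [-0.5, -0.4, -3.3]
width: 0.522
grip_force: 12.2
```

```bash
python3 - <<'E'
from h import *
f=save("scene","s3");cv2.imwrite("pics/c3.png",cv2.resize(f[120:290,150:330],None,fx=3,fy=3)[:,:,::-1])
E
```

```text
(no output)
```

View pics/c3.png

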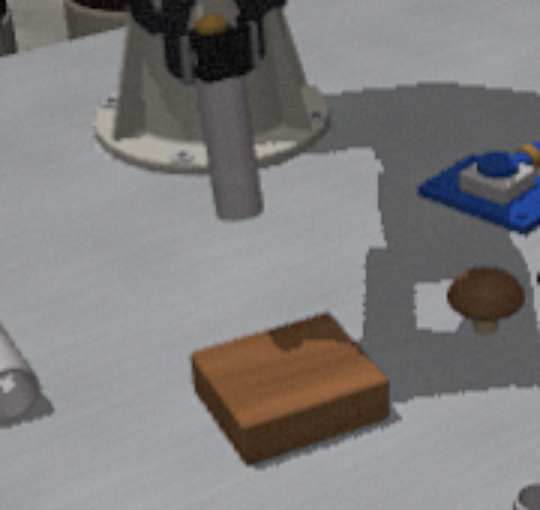

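The riser now hangs with its nozzle up and its mouth at about (238,212), still slightly tilted. I'll loosen a little more and then firm up.

Request:
{"method": "move_arm", "body": {"commands": "0 0 0 0 0 0;0 0 0 0 0 0;0 0 0 0 0 0;0 0 0 0 0 0;0 0 0 0 0 0;0 0 0 0 0 0", "gripper": 0.0447}}

```text
t: 11.2
position: [404.9, -197.1, 252.3]
orientation: [[0.997, -0.078, 0.0], [-0.078, -0.997, 0.0], [0.0, -0.0, -1.0]]
ft_force: [-0.0, 0.1, -2.5]
width: 0.527
grip_force: 9.4
```

Request:
{"method": "move_arm", "body": {"commands": "0 0 0 0 0 0;0 0 0 0 0 0;0 0 0 0 0 0", "gripper": 0.03, "newtons": 30}}

```text
t: 11.5
position: [404.8, -197.1, 252.3]
orientation: [[0.997, -0.078, -0.0], [-0.078, -0.997, 0.0], [-0.0, -0.0, -1.0]]
ft_force: [-1.0, -0.1, -1.9]
width: 0.507
grip_force: 30.8
```

```bash
python3 - <<'E'
from h import *
f=save("scene","s4");g=f[120:290,150:330].copy()
cv2.imwrite("pics/c4.png",cv2.resize(g,None,fx=3,fy=3)[:,:,::-1])
# predicted upright axis line for current grip point
p=robot.observe()["position"];p[2]+=19
A=proj("scene",p);B=proj("scene",p-[0,0,125]);print(A,B,(np.r_[A,B]-[150,120,150,120])*3)
E
```

```text
[221.33918475 137.15716331] [225.92197119 187.41683352] [214.01755425  51.47148992 227.76591358 202.25050055]
```

View pics/c4.png

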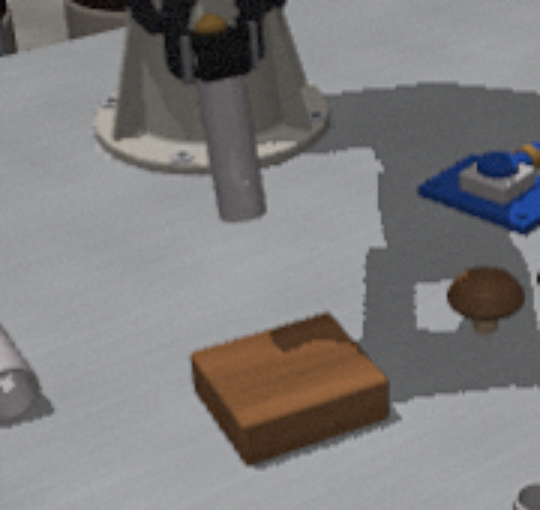

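Request:
{"method": "move_arm", "body": {"commands": "0.002 -0.01 0 0 0 0;0.005 -0.02 0 0 0 0;0.0065 -0.03 0 0 0 0;0.0075 -0.034 0 0 0 0;0.008 -0.036 0 0 0 0;0.008 -0.036 0 0 0 0;0.008 -0.036 0 0 0 0;0.008 -0.036 0 0 0 0;0.0075 -0.034 0 0 0 0;0.0065 -0.03 0 0 0 0;0.005 -0.02 0 0 0 0;0.002 -0.0148 0 0 0 0"}}

```text
t: 12.75
position: [505.1, 134.9, 252.2]
orientation: [[0.997, -0.077, 0.0], [-0.077, -0.997, 0.0], [-0.0, -0.0, -1.0]]
ft_force: [-0.1, -1.4, -2.6]
width: 0.511
grip_force: 31.1
```

Request:
{"method": "move_arm", "body": {"commands": "0 0 0 0 0 0;0 0 0 0 0 0;0 0 0 0 0 0"}}

```text
t: 13.05
position: [504.5, 132.2, 252.2]
orientation: [[0.997, -0.079, -0.0], [-0.079, -0.997, -0.0], [-0.0, 0.0, -1.0]]
ft_force: [-0.5, -0.6, -1.8]
width: 0.508
grip_force: 31.2
```

```bash
python3 - <<'E'
from h import *
f=save("scene","s5");x0,y0=310,90;g=cv2.resize(f[90:240,x0:x0+110],None,fx=4,fy=4,interpolation=cv2.INTER_CUBIC)
p=robot.observe()["position"];p[2]+=19;print(p)
for n,q in(("grip",p),("mouth",p-[0,0,125]),("tip",[505,133,102]),("seat",[505,133,42])):
    a=proj("scene",q);c=(a-[x0-.4,y0-.4])*4;print(n,c.round(1));cv2.circle(g,tuple(int(v) for v in c),2,(255,0,0),-1)
cv2.imwrite("pics/c5.png",g[:,:,::-1])
E
```

```text
[504.63507949 132.07360427 271.29308173]
grip [215.3 115.6]
mouth [202.4 302. ]
tip [199.6 363.3]
seat [194.1 443.1]
```

View pics/c5.png

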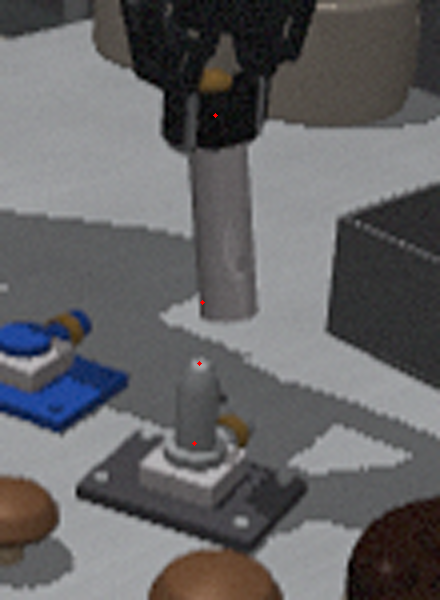

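The stub prediction matches the image: tip (199,362), seat (194,443). The mouth shows at about (229,308) against (202,302) for upright, so the riser still tilts about 10°. I'll loosen it here and measure the tube's edges numerically.

Request:
{"method": "move_arm", "body": {"commands": "0 0 0 0 0 0;0 0 0 0 0 0;0 0 0 0 0 0", "gripper": 0.0447}}

```text
t: 13.4
position: [504.9, 132.5, 252.3]
orientation: [[0.997, -0.079, -0.0], [-0.079, -0.997, -0.0], [-0.0, 0.0, -1.0]]
ft_force: [-0.3, -0.1, -2.4]
width: 0.522
grip_force: 9.5
```

Request:
{"method": "move_arm", "body": {"commands": "0 0 0 0 0 0;0 0 0 0 0 0;0 0 0 0 0 0;0 0 0 0 0 0;0 0 0 0 0 0;0 0 0 0 0 0", "gripper": 0.0448}}

```text
t: 14.0
position: [505.0, 132.9, 252.3]
orientation: [[0.997, -0.078, 0.0], [-0.078, -0.997, 0.0], [0.0, -0.0, -1.0]]
ft_force: [0.2, -0.1, -2.1]
width: 0.523
grip_force: 8.2
```

```bash
cat > tilt.py <<'E'
from h import *
def tilt(f):
    g=cv2.GaussianBlur(cv2.cvtColor(f,cv2.COLOR_RGB2GRAY),(0,0),.8).astype(float)
    d=np.abs(cv2.Sobel(g,cv2.CV_64F,1,0));L=[];v=np.arange(132,164)
    for r in v:
        l=350+np.argmax(d[r,350:364]);q=l+11+np.argmax(d[r,l+11:l+18]);L.append((l,q))
    L=np.array(L,float);m=L.mean(1);w=np.median(L[:,1]-L[:,0])
    k=np.abs(L[:,1]-L[:,0]-w)<2.1;a,b=np.polyfit(v[k],m[k],1)
    return a,a*165+b,w,k.sum(),m.round(1)
E
python3 - <<'E'
from tilt import *
f=save("scene","s6")
for n in("s5","s6"):
    a=tilt(cv2.imread(f"pics/{n}.png")[:,:,::-1]);print(n,a[:4]);
p=robot.observe()["position"];p[2]+=19
for t in(0,5,10):
    t=np.radians(t);d=np.array([np.sin(t),-.078*np.sin(t),-np.cos(t)])
    A=proj("scene",p+d*30);B=proj("scene",p+d*125);print((B[0]-A[0])/(B[1]-A[1]),A,B)
E
```

```text
s5 (np.float64(0.06332478005865075), np.float64(366.31130865102625), np.float64(15.0), np.int64(32))
s6 (np.float64(0.030975073313782304), np.float64(364.82331378299114), np.float64(15.0), np.int64(32))
-0.06936174362830405 [362.9389543  130.12498729] [360.51509758 165.07013995]
-0.011093828457908838 [363.61362799 130.43488   ] [363.21308505 166.53990356]
0.0448194857091224 [364.29154018 130.65568528] [365.95085467 167.67785247]
```

Request:
{"method": "move_arm", "body": {"commands": "-0.0007 0 0 0 -0.037 0;-0.0007 0 0 0 -0.037 0;-0.0007 0 0 0 -0.037 0;-0.0007 0 0 0 -0.037 0;0 0 0 0 0 0;0 0 0 0 0 0"}}

```text
t: 14.65
position: [502.3, 133.0, 252.2]
orientation: [[0.986, -0.078, -0.146], [-0.077, -0.997, 0.011], [-0.147, 0.0, -0.989]]
ft_force: [0.5, 0.3, -2.1]
width: 0.522
grip_force: 8.2
```

Request:
{"method": "move_arm", "body": {"commands": "0 0 0 0 0 0;0 0 0 0 0 0;0 0 0 0 0 0", "gripper": 0.043}}

```text
t: 14.95
position: [502.0, 133.2, 252.6]
orientation: [[0.986, -0.078, -0.146], [-0.077, -0.997, 0.012], [-0.147, -0.0, -0.989]]
ft_force: [0.0, -0.2, -2.8]
width: 0.509
grip_force: 29.8
```

```bash
python3 - <<'E'
from tilt import *
print(tilt(save("scene","s7"))[:4])
o=robot.observe();p=o["position"]-18.7*o["orientation"][:,2];print("grip",p)
for t in(0,5):
    t=np.radians(t);d=np.array([np.sin(t),-.078*np.sin(t),-np.cos(t)])
    A=proj("scene",p+d*30);B=proj("scene",p+d*125);print((B[0]-A[0])/(B[1]-A[1]),B[0]+(165-B[1])*(B[0]-A[0])/(B[1]-A[1]))
E
```

```text
(np.float64(-0.02419354838709832), np.float64(362.82661290322574), np.float64(15.0), np.int64(32))
grip [504.75222962 132.91185819 271.07785968]
-0.06931581553238586 360.48142850790623
-0.011051159623484548 363.1880898751689
```

Request:
{"method": "move_arm", "body": {"commands": "-0.0007 0 0 0 -0.036 0;-0.0007 0 0 0 -0.036 0;0 0 0 0 0 0;0 0 0 0 0 0"}}

```text
t: 15.4
position: [500.9, 133.1, 252.5]
orientation: [[0.973, -0.078, -0.217], [-0.076, -0.997, 0.017], [-0.217, 0.0, -0.976]]
ft_force: [-0.2, 0.1, -1.9]
width: 0.507
grip_force: 29.8
```

```bash
python3 - <<'E'
from tilt import *
f=save("scene","s8");print(tilt(f)[:4])
o=robot.observe();p=o["position"]-18.7*o["orientation"][:,2];print("grip",p)
g=cv2.resize(f[90:240,310:420],None,fx=4,fy=4,interpolation=cv2.INTER_CUBIC);cv2.imwrite("pics/c8.png",g[:,:,::-1])
E
```

```text
(np.float64(-0.03754186602870935), np.float64(361.61055023923444), np.float64(15.0), np.int64(31))
grip [504.81446254 132.83674049 270.86871309]
```

View pics/c8.png

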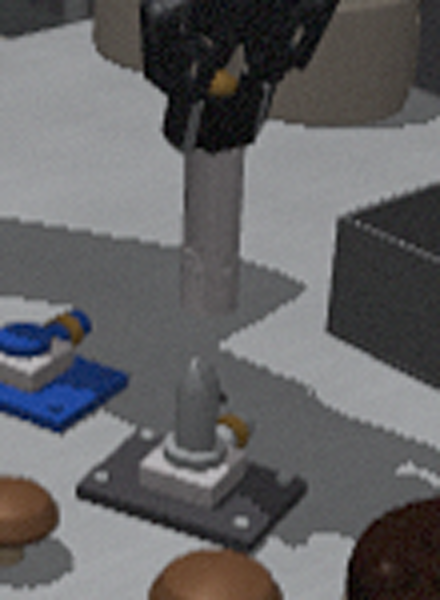

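The tube is now nearly vertical, with its mouth at about (209,305) and the stub line extending to (203,303). I'll correct once more by -0.04 rad and then descend over the tip.

Request:
{"method": "move_arm", "body": {"commands": "-0.0008 0 0 0 -0.04 0;0 0 0 0 0 0;0.0026 0 0.0097 0 0 0;0.0026 0 0.0097 0 0 0;0.0026 0 0.0097 0 0 0;0.0026 0 0.0097 0 0 0;0.0013 0 0.0048 0 0 0;0.0013 0 0.0048 0 0 0;0 0 0 0 0 0"}}

```text
t: 16.35
position: [499.9, 133.2, 202.1]
orientation: [[0.963, -0.078, -0.257], [-0.076, -0.997, 0.02], [-0.258, 0.0, -0.966]]
ft_force: [-0.5, 0.5, -1.4]
width: 0.509
grip_force: 29.8
```

Request:
{"method": "move_arm", "body": {"commands": "0.0013 0 0.0048 0 0 0;0.0013 0 0.0048 0 0 0;0 0 0 0 0 0"}}

```text
t: 16.65
position: [499.9, 133.2, 192.2]
orientation: [[0.963, -0.078, -0.257], [-0.076, -0.997, 0.02], [-0.258, 0.0, -0.966]]
ft_force: [0.3, -0.6, -2.8]
width: 0.511
grip_force: 29.8
```

Request:
{"method": "move_arm", "body": {"commands": "0.001 0 0.0038 0 0 0;0 0 0 0 0 0;0 0 0 0 0 0", "gripper": 0.0446}}

```text
t: 16.95
position: [500.1, 133.2, 188.8]
orientation: [[0.963, -0.078, -0.256], [-0.076, -0.997, 0.02], [-0.257, 0.0, -0.966]]
ft_force: [0.5, -0.2, -2.3]
width: 0.528
grip_force: 10.8
```

Request:
{"method": "move_arm", "body": {"commands": "0.0008 0 0 0 0.043 0;0.0008 0 0 0 0.043 0;0.0008 0 0 0 0.043 0;0.0008 0 0 0 0.043 0;0.0008 0 0 0 0.043 0;0.0008 0 0 0 0.043 0;0 0 0 0 0 0"}}

```text
t: 17.65
position: [503.9, 132.9, 188.4]
orientation: [[0.997, -0.078, -0.002], [-0.078, -0.997, 0.0], [-0.002, 0.0, -1.0]]
ft_force: [-0.0, 0.3, -3.4]
width: 0.527
grip_force: 10.8
```

Request:
{"method": "move_arm", "body": {"commands": "0 0 0 0 0 0;0 0 0 0 0 0;0 0 0 0 0 0;0 0 0 0 0 0", "gripper": 0.03, "newtons": 60}}

```text
t: 18.05
position: [505.0, 132.9, 188.0]
orientation: [[0.997, -0.078, -0.003], [-0.078, -0.997, 0.0], [-0.003, -0.0, -1.0]]
ft_force: [-1.2, 0.2, -0.4]
width: 0.495
grip_force: 60.9
```

Request:
{"method": "move_arm", "body": {"commands": "0 0 0.003 0 0 0;0 0 0.003 0 0 0;0 0 0.003 0 0 0;0 0 0.003 0 0 0;0 0 0 0 0 0"}}

```text
t: 18.55
position: [504.5, 133.1, 175.5]
orientation: [[0.997, -0.078, -0.003], [-0.078, -0.997, 0.001], [-0.003, -0.0, -1.0]]
ft_force: [-1.1, 4.4, -2.0]
width: 0.496
grip_force: 61.2
```

Request:
{"method": "move_arm", "body": {"commands": "0 0 0.003 0 0 0;0 0 0.003 0 0 0;0 0 0.003 0 0 0;0 0 0.003 0 0 0;0 0 0 0 0 0"}}

```text
t: 19.05
position: [504.4, 132.9, 163.5]
orientation: [[0.997, -0.078, -0.003], [-0.078, -0.997, 0.0], [-0.003, 0.0, -1.0]]
ft_force: [-0.3, 4.5, -3.6]
width: 0.496
grip_force: 61.1
```

Request:
{"method": "move_arm", "body": {"commands": "0 0 0.003 0 0 0;0 0 0.003 0 0 0;0 0 0.003 0 0 0;0 0 0 0 0 0"}}

```text
t: 19.45
position: [504.4, 132.8, 154.5]
orientation: [[0.997, -0.078, -0.003], [-0.078, -0.997, 0.0], [-0.003, 0.0, -1.0]]
ft_force: [-0.7, 4.7, -3.4]
width: 0.497
grip_force: 61.2
```

Request:
{"method": "move_arm", "body": {"commands": "0 0 0.003 0 0 0;0 0 0.002 0 0 0;0 0 0.001 0 0 0;0 0 0 0 0 0"}}

```text
t: 19.85
position: [504.9, 132.9, 149.1]
orientation: [[0.997, -0.078, -0.002], [-0.078, -0.997, 0.0], [-0.002, -0.0, -1.0]]
ft_force: [-1.1, 4.5, 0.3]
width: 0.491
grip_force: 61.5
```

Request:
{"method": "move_arm", "body": {"commands": "0 0 0.001 0 0 0;0 0 0.001 0 0 0;0 0 0 0 0 0"}}

```text
t: 20.15
position: [506.5, 133.1, 148.7]
orientation: [[0.997, -0.078, 0.002], [-0.078, -0.997, 0.001], [0.001, -0.001, -1.0]]
ft_force: [0.3, 3.8, 11.0]
width: 0.49
grip_force: 62.3
```

Seated, with contact at 11 N. I now turn toward +yaw, where the button appeared in the image, and watch the wrist torque.

Request:
{"method": "move_arm", "body": {"commands": "0 0 0 0 0 -0.04;0 0 0 0 0 -0.04;0 0 0 0 0 -0.04;0 0 0 0 0 -0.04;0 0 0 0 0 -0.04;0 0 0 0 0 -0.04;0 0 0 0 0 0"}}

```text
t: 20.85
position: [506.3, 133.3, 148.7]
orientation: [[0.987, 0.162, 0.001], [0.162, -0.987, 0.001], [0.002, -0.001, -1.0]]
ft_force: [-1.2, 3.6, 11.4]
width: 0.496
grip_force: 62.2
```

```bash
python3 -c "
from h import *
o=robot.observe();print(o['wrist_torque'].round(3),o['ft_force'].round(1))"
```

```text
[0.958 0.382 0.029] [-1.2  3.6 11.4]
```

Request:
{"method": "move_arm", "body": {"commands": "0 0 0 0 0 -0.04;0 0 0 0 0 -0.04;0 0 0 0 0 -0.04;0 0 0 0 0 -0.04;0 0 0 0 0 0"}}

```text
t: 21.35
position: [506.2, 133.3, 148.7]
orientation: [[0.948, 0.317, 0.001], [0.317, -0.948, 0.001], [0.001, -0.001, -1.0]]
ft_force: [-2.0, 5.0, 12.2]
width: 0.491
grip_force: 62.2
```

```bash
python3 -c "
from h import *
o=robot.observe();print(o['wrist_torque'].round(3),o['ft_force'].round(1))"
```

```text
[ 0.997  0.579 -0.009] [-2.   5.  12.2]
```

Request:
{"method": "move_arm", "body": {"commands": "0 0 0 0 0 -0.04;0 0 0 0 0 -0.04;0 0 0 0 0 -0.04;0 0 0 0 0 -0.04;0 0 0 0 0 0"}}

```text
t: 21.85
position: [506.2, 133.1, 148.7]
orientation: [[0.886, 0.465, 0.001], [0.465, -0.886, 0.001], [0.001, -0.0, -1.0]]
ft_force: [-1.5, 3.5, 13.8]
width: 0.495
grip_force: 62.2
```

```bash
python3 -c "
from h import *
o=robot.observe();print(o['wrist_torque'].round(3),o['ft_force'].round(1))"
```

```text
[ 0.73   0.559 -0.036] [-1.5  3.5 13.8]
```

Request:
{"method": "move_arm", "body": {"commands": "0 0 0 0 0 -0.04;0 0 0 0 0 -0.04;0 0 0 0 0 -0.04;0 0 0 0 0 0"}}

```text
t: 22.25
position: [506.0, 133.2, 148.7]
orientation: [[0.824, 0.567, 0.001], [0.567, -0.824, 0.001], [0.001, -0.0, -1.0]]
ft_force: [-2.0, 4.1, 13.8]
width: 0.492
grip_force: 62.3
```

```bash
python3 -c "
from h import *
o=robot.observe();print(o['wrist_torque'].round(3),o['ft_force'].round(1))"
```

```text
[ 0.806  0.744 -0.016] [-2.   4.1 13.8]
```

Request:
{"method": "move_arm", "body": {"commands": "0 0 0 0 0 -0.04;0 0 0 0 0 -0.04;0 0 0 0 0 -0.04;0 0 0 0 0 0"}}

```text
t: 22.65
position: [505.8, 133.1, 148.7]
orientation: [[0.75, 0.662, 0.0], [0.662, -0.75, 0.001], [0.001, -0.0, -1.0]]
ft_force: [-3.1, 3.4, 13.7]
width: 0.494
grip_force: 62.3
```

```bash
python3 -c "
from h import *
o=robot.observe();print(o['wrist_torque'].round(3),o['ft_force'].round(1))"
```

```text
[ 0.793  0.858 -0.073] [-3.1  3.4 13.7]
```

Yaw is now 41°. I keep turning; no lock yet.

Request:
{"method": "move_arm", "body": {"commands": "0 0 0 0 0 -0.04;0 0 0 0 0 -0.04;0 0 0 0 0 0"}}

```text
t: 22.95
position: [505.8, 133.1, 148.7]
orientation: [[0.694, 0.72, 0.0], [0.72, -0.694, 0.001], [0.001, -0.0, -1.0]]
ft_force: [-2.6, 3.6, 14.2]
width: 0.49
grip_force: 62.3
```

```bash
python3 -c "
from h import *
o=robot.observe();print(o['wrist_torque'].round(3),o['ft_force'].round(1))"
```

```text
[0.632 0.833 0.004] [-2.6  3.6 14.2]
```

Request:
{"method": "move_arm", "body": {"commands": "0 0 0 0 0 -0.04;0 0 0 0 0 -0.04;0 0 0 0 0 0"}}

```text
t: 23.25
position: [505.8, 133.0, 148.7]
orientation: [[0.635, 0.773, 0.0], [0.773, -0.635, 0.0], [0.001, -0.0, -1.0]]
ft_force: [-2.2, 3.8, 14.6]
width: 0.495
grip_force: 62.3
```

```bash
python3 -c "
from h import *
o=robot.observe();print(o['wrist_torque'].round(3),o['ft_force'].round(1))"
```

```text
[ 0.557  0.891 -0.035] [-2.2  3.8 14.6]
```

Request:
{"method": "move_arm", "body": {"commands": "0 0 0 0 0 -0.04;0 0 0 0 0 -0.04;0 0 0 0 0 0"}}

```text
t: 23.55
position: [505.6, 132.9, 148.7]
orientation: [[0.571, 0.821, -0.0], [0.821, -0.571, 0.0], [0.0, -0.0, -1.0]]
ft_force: [-4.4, 2.6, 15.7]
width: 0.495
grip_force: 62.4
```

```bash
python3 -c "
from h import *
o=robot.observe();print(o['wrist_torque'].round(3),o['ft_force'].round(1))"
```

```text
[0.44  0.977 0.042] [-4.4  2.6 15.7]
```

Request:
{"method": "move_arm", "body": {"commands": "0 0 0 0 0 -0.04;0 0 0 0 0 -0.04;0 0 0 0 0 0"}}

```text
t: 23.85
position: [505.7, 132.7, 148.7]
orientation: [[0.503, 0.864, 0.0], [0.864, -0.503, 0.0], [0.0, 0.0, -1.0]]
ft_force: [-3.6, 1.3, 15.8]
width: 0.495
grip_force: 62.4
```

```bash
python3 -c "
from h import *
o=robot.observe();print(o['wrist_torque'].round(3),o['ft_force'].round(1))"
```

```text
[ 0.223  0.995 -0.036] [-3.6  1.3 15.8]
```

Request:
{"method": "move_arm", "body": {"commands": "0 0 0 0 0 -0.04;0 0 0 0 0 -0.04;0 0 0 0 0 0"}}

```text
t: 24.15
position: [505.7, 132.7, 148.7]
orientation: [[0.433, 0.902, 0.0], [0.902, -0.433, -0.0], [-0.0, 0.0, -1.0]]
ft_force: [-3.3, 0.7, 14.7]
width: 0.498
grip_force: 62.4
```

```bash
python3 -c "
from h import *
o=robot.observe();print(o['wrist_torque'].round(3),o['ft_force'].round(1))"
```

```text
[ 0.165  0.895 -0.043] [-3.3  0.7 14.7]
```

Request:
{"method": "move_arm", "body": {"commands": "0 0 0 0 0 -0.04;0 0 0 0 0 -0.04;0 0 0 0 0 0"}}

```text
t: 24.45
position: [506.1, 132.4, 148.7]
orientation: [[0.359, 0.933, 0.001], [0.933, -0.359, -0.0], [-0.0, 0.001, -1.0]]
ft_force: [-1.3, 0.1, 14.0]
width: 0.499
grip_force: 62.3
```

```bash
python3 -c "
from h import *
o=robot.observe();print(o['wrist_torque'].round(3),o['ft_force'].round(1))"
```

```text
[-0.091  0.52  -0.108] [-1.3  0.1 14. ]
```

Request:
{"method": "move_arm", "body": {"commands": "0 0 0 0 0 -0.04;0 0 0 0 0 0"}}

```text
t: 24.65
position: [506.4, 132.3, 148.7]
orientation: [[0.322, 0.947, 0.001], [0.947, -0.322, -0.001], [-0.0, 0.001, -1.0]]
ft_force: [-0.4, -1.6, 12.4]
width: 0.493
grip_force: 62.2
```

```bash
python3 -c "
from h import *
o=robot.observe();print(o['wrist_torque'].round(3),o['ft_force'].round(1))"
```

```text
[-0.261  0.319 -0.103] [-0.4 -1.6 12.4]
```

Request:
{"method": "move_arm", "body": {"commands": "0 0 0 0 0 -0.04;0 0 0 0 0 0"}}

```text
t: 24.85
position: [506.4, 132.4, 148.7]
orientation: [[0.284, 0.959, 0.001], [0.959, -0.284, -0.0], [-0.0, 0.002, -1.0]]
ft_force: [-0.2, -0.7, 12.9]
width: 0.494
grip_force: 62.2
```

```bash
python3 -c "
from h import *
o=robot.observe();print(o['wrist_torque'].round(3),o['ft_force'].round(1))"
```

```text
[-0.211  0.208 -0.34 ] [-0.2 -0.7 12.9]
```

Request:
{"method": "move_arm", "body": {"commands": "0 0 0 0 0 -0.02;0 0 0 0 0 0"}}

```text
t: 25.05
position: [506.5, 132.4, 148.7]
orientation: [[0.266, 0.964, 0.002], [0.964, -0.266, -0.0], [0.0, 0.002, -1.0]]
ft_force: [-0.1, -0.4, 12.2]
width: 0.495
grip_force: 62.1
```

```bash
python3 -c "
from h import *
o=robot.observe();print(o['wrist_torque'].round(3),o['ft_force'].round(1))"
```

```text
[-0.293  0.227 -0.521] [-0.1 -0.4 12.2]
```

It is locked: the torque climbs 0.10, 0.34, 0.52 N m within 0.06 rad and the spring's side force is gone. I relieve the torque, release and retreat straight up.

Request:
{"method": "move_arm", "body": {"commands": "0 0 0 0 0 0.04;0 0 -0.001 0 0 0.03;0 0 0 0 0 0"}}

```text
t: 25.35
position: [505.7, 132.1, 148.8]
orientation: [[0.332, 0.943, 0.0], [0.943, -0.332, -0.001], [-0.001, 0.0, -1.0]]
ft_force: [0.8, -2.5, 6.3]
width: 0.497
grip_force: 61.9
```

```bash
python3 -c "
from h import *
o=robot.observe();print(o['wrist_torque'].round(3),o['ft_force'].round(1))"
```

```text
[-0.546 -0.157 -0.066] [ 0.8 -2.5  6.3]
```

Request:
{"method": "move_arm", "body": {"commands": "0 0 0 0 0 0;0 0 0 0 0 0;0 0 0 0 0 0;0 0 0 0 0 0;0 0 0 0 0 0;0 0 0 0 0 0;0 0 0 0 0 0", "gripper": 0.085}}

```text
t: 26.05
position: [504.8, 132.9, 148.1]
orientation: [[0.332, 0.943, -0.002], [0.943, -0.332, 0.0], [-0.001, -0.002, -1.0]]
ft_force: [0.1, -0.3, -0.6]
width: 0.996
grip_force: 0.0
```

Request:
{"method": "move_arm", "body": {"commands": "0 0 -0.01 0 0 0;0 0 -0.015 0 0 0;0 0 -0.02 0 0 0;0 0 -0.025 0 0 0;0 0 -0.025 0 0 0;0 0 -0.025 0 0 0;0 0 -0.025 0 0 0;0 0 -0.02 0 0 0;0 0 0 0 0 0;0 0 0 0 0 0"}}

```text
t: 27.05
position: [505.1, 132.8, 313.5]
orientation: [[0.333, 0.943, -0.001], [0.943, -0.333, 0.0], [-0.0, -0.001, -1.0]]
ft_force: [0.1, 0.5, 0.2]
width: 0.997
grip_force: 0.0
```

```bash
python3 - <<'E'
from h import *
f=save("scene","s9");x0,y0=310,90;g=cv2.resize(f[90:240,x0:x0+110],None,fx=4,fy=4,interpolation=cv2.INTER_CUBIC)
for q in([505,133,42],[505,133,167]):print(((proj("scene",q)-[x0-.4,y0-.4])*4).round(1))
cv2.imwrite("pics/c9.png",g[:,:,::-1])
E
```

```text
[194.1 443.1]
[205.9 272.4]
```

View pics/c9.png

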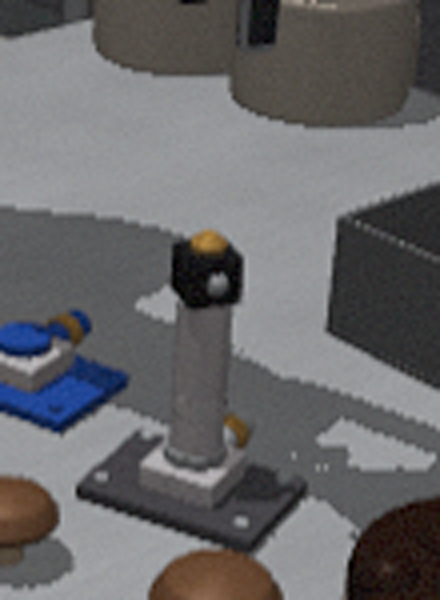

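The riser stands upright on the collar, with its mouth at about (197,455) and its head centred at (206,272), exactly where predicted. The gripper is clear, so I hand the job in.

```bash
python3 -c "
from rig import robot
print(robot.job_done())"
```

```text
the job is handed in; nothing more can be done
None
```

The riser is seated on the water stand's stub and released upright, and the job was handed in at about 27 s. I took the button as locked because the turning torque climbed to 0.5 N m and the side force vanished; the hole was never seen directly, and no verdict came back.

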